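# Ease open the spare-key box in the hallway

## Robot

A 6-joint arm with a two-finger parallel gripper is mounted at the origin on the work surface. World frame = base frame: x ahead of the robot, y to its left, z up, the work surface at z = 0. Lengths are in mm, angles in rad, forces in N, time in s.
With the tool pointing down it reaches from about 275 to 750 mm from the base axis. Payload 10.2 kg.
Tool frame: the origin (TCP) lies at the very end of the fingers, on their centre line; the grasp point (between the pads) lies 19 mm behind it; x points along the fingers, y is the direction in which the jaws open and shut, and the axes are right-handed (so a half turn about x gives the same grasp; the last joint's range is limited). The gripper opens to 85 mm and grips with 20 to 120 N. Pads are 22 mm wide; open, the fingers measure 114 mm over their backs; the gripper's body (76 mm by 85 mm) begins 54 mm behind the grasp point. The pads swing forward as they close: fully open they stand 13 mm farther back than shut.
Start: joints at [-1.452, 0.313, 1.498, -0, 1.331, -0.223], TCP at [175.959, -494.641, 231.294] pointing down, gripper open.
Joint ranges: [-2.94, 2.94], [-0.97, 2.17], [0.19, 2.56], [-1.23, 4.37], [0.02, 3.11], [-2.88, 2.88]. Speed limits (rad/s): [2.39, 2.39, 3.01, 3.14, 3.14, 3.14].

## Interface

Orientations are given as a unit quaternion [w, x, y, z].
In Python, from rig import ctrl, viewer, finish_job gives the robot as it stands.
- The arm moves only by the tool carry_out, never from a script. Its argument "targets" is a list of rows, each an object of numbers: "x", "y", "z": the shift along the world's x, y, z in m; "ax", "ay", "az": the turn, a rotation vector about the world's x, y, z in rad; "hand": the opening, from -1 (shut) to 1 (fully open). A call has 1 to 5 rows; each row is the pose to reach, as a shift and turn from the pose commanded when the call began; what a row does not reach only later rows make up. A row lasts 1/8 s, in which the tool goes at most 62.5 mm and 10.7 degrees, less where a joint would pass 70% of its speed; a pose out of reach is approached as far as the arm can. A call with a gripper value outside its range is refused whole. The fingers move at their own pace and stop on an object; "grip_force" is the grip in N (left out, the last holds). Time passes only in rows, so rows that repeat a pose let the fingers close. It gives the time, the measured TCP pose, the force and the opening at its end, in the units of the state.
- ctrl.sense(): the state, without advancing time (a new reading comes with each control period).
- viewer.capture(name): name is "scene" or "side" or "wrist"; returns the picture (400x640x3 uint8, blue, green, red); there is no depth.
- viewer.camera_info(name): a dict with "fx", "fy", "cx", "cy" (pixels), "k1" (the pictures are not rectified: a ray, as slopes to the right and down, at radius r is drawn at 1 + k1 r^2 times it, then the intrinsics apply), "R" (3x3) and "t" (3): a world point X has camera coordinates R X + t. Camera axes: x right, y down, z forward; pixel columns grow to the right and rows downward; lengths in mm; the calibration is good to about 2 mm. A picture is of the moment at which its call begins: read the wrist's pose just before it. camera_info takes no time and is no camera call; for the wrist camera it gives the pose at the moment of the call.
- finish_job(): hands the job in, once; it reports no verdict.
The state is a dict: "time_s": time; "joints": joint angles; "dq": joint speeds; "tau": joint torques, N m; "eef_pos": TCP position; "ee_rot": TCP orientation; "force": force on the tool from outside, world axes, zero at the start; "wrist_torque": the same for the moment, N m; "grip_width": opening from 0.0 (shut) to 1.0 (fully open).
Only numpy, scipy, OpenCV 4.12 (cv2) and the standard library are available. Lean on these libraries where they do the work, as an engineer would, in place of code of your own. Each camera call takes 0.05 s, during which the arm holds its last target. There are 200 camera calls.

## Task

Of the two white catch boxes on the hallway table, open the larger one, the spare-key box, so that the key can be taken out: push its round button down and then let the spring lid rise slowly under the fingertips, never letting it fly up, until it stands fully open by itself. Leave the smaller box shut.

Things in the scene. Friction and masses are not known exactly. Their poses are not given: they have to be found in the camera images.
- keybox: The larger of two white boxes with a round grey button on the lid; fixed. 120 (its x) by 150 mm, 63.5 mm high shut. Origin: centre of its underside on the table, z up; front is its -x side, within 0.4 rad of the world's -x. The lid is a flat 8 mm plate over the whole box, hinged on the rear top edge: hinge line along the box's y at x = +60, z = 55.5 mm. Nothing over 50 mm high near behind it.
- keybox_catch_top (a point): Centre of the top of its button: 28 mm disc on the lid's centre line, 24 mm from the front edge, 96 mm from the hinge, 6 mm proud of the lid; moves with both. 1.5 N pushes it fully (4 mm) down, which frees the lid; then the lid lifts with about 3.5 N there, so the button stays down under a fingertip that rises slowly, the lid with it. Let go while the lid is shut, the lid flies up or catches again.
- keybox_lid (a joint): Angle of the larger box's lid, rad: 0 shut, grows as its front edge rises and swings back towards the hinge side, 1.35 at its stop. The spring always pushes it open and holds it at the stop. Unsteadied from shut it flies up at about 6 rad/s; let go above 1 rad it goes on to the stop at under 4 rad/s.
- fusebox_lid (a joint): Angle of the smaller box's lid, rad: 0 shut. A white box of the same make with the same kind of button, 85 by 105 mm, 48.5 mm high, left or right of the larger one; to be left shut.
Not all that is in view belongs to the job. What is shaped like the part that bears fusebox_lid but pink or yellow is not meant.

How it is judged (in metres and radians):
At the end, for the whole second after the job is handed in: The larger box's lid stands open at 1.15 rad (66 degrees) or more (its stop is at 1.35 rad), and the smaller box's lid is still shut (under 0.1 rad) (value of joint keybox_lid above 1.15 rad and value of joint fusebox_lid below 0.1 rad); the robot touches nothing.
It fails at once if the larger box's lid flies up: it turns faster than 4 rad/s (velocity of joint keybox_lid above 4 rad/s).
It fails at once if the smaller box is opened (its lid above 0.1 rad) (value of joint fusebox_lid above 0.1 rad).
It also fails if it takes over 35 s, if anything falls off the work surface, if the arm or the gripper's body presses on something with over 40 N, if the wrist force passes 120 N, or if a joint passes its speed limit or range.

## Working session

There is one attempt and no reset: what is moved stays moved. The work goes in short steps, Python scripts to look and compute and a tool call to move; the robot and the scene stay as the last step left them, time stands still between calls to the robot, and variables do not carry over. Pictures are saved under pics/ and viewed, about 8 in all and at most 12, crops included, and the job is handed in when it is done.

Besides the shell and the picture viewer there is one more tool, called after ">>>" as name(argument=value, ...), one argument or row to a line, values as JSON. carry_out: Moves the arm, as the interface text tells. Its arguments: {"type":"object","properties":{"targets":{"type":"array"},"grip_force":{"type":"number"}},"required":["targets"]}

```bash
mkdir -p pics
python3 - <<'E'
from rig import ctrl, viewer
import cv2,json,numpy as np
s=ctrl.sense(); print({k:np.round(v,3).tolist() for k,v in s.items()})
a=viewer.capture("scene");b=viewer.capture("side")
cv2.imwrite("pics/scene.png",a);cv2.imwrite("pics/side.png",b)
for n in("scene","side"):
  c=viewer.camera_info(n);print({k:np.round(v,4).tolist() for k,v in c.items()})
E
```

```text
{'time_s': 0.0, 'joints': [-1.452, 0.313, 1.498, 0.0, 1.331, -0.223], 'dq': [0.0, -0.001, 0.0, 0.0, 0.002, -0.002], 'tau': [0.0, -41.227, -25.974, -0.0, 0.004, -0.0], 'eef_pos': [175.924, -494.372, 230.718], 'ee_rot': [0.12, 0.697, 0.121, -0.697], 'force': [0.046, -0.007, -0.714], 'wrist_torque': [0.002, 0.027, -0.002], 'grip_width': 1.003}
{'fx': 473.4782, 'fy': 473.4782, 'cx': 321.5794, 'cy': 196.0235, 'k1': -0.1078, 'R': [[0.7717, 0.6358, 0.0168], [0.4581, -0.5373, -0.7082], [-0.4412, 0.5542, -0.7058]], 't': [-395.1831, -81.1951, 1465.0035]}
{'fx': 475.8794, 'fy': 475.8794, 'cx': 319.1574, 'cy': 197.5249, 'k1': 0.0143, 'R': [[-0.9936, -0.1116, -0.0163], [-0.0686, 0.7126, -0.6982], [0.0895, -0.6926, -0.7157]], 't': [472.9853, 15.0661, 1319.7313]}
```

View pics/scene.png

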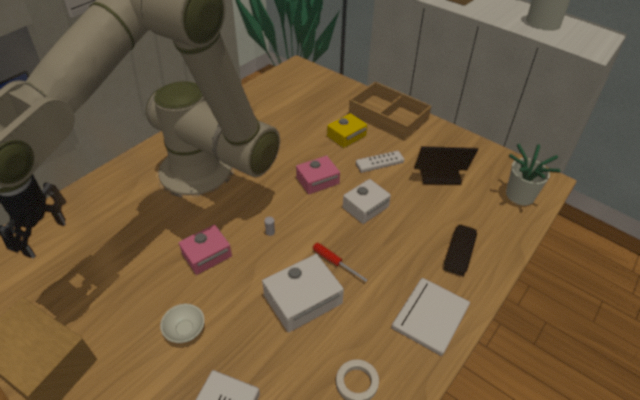

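View pics/side.png

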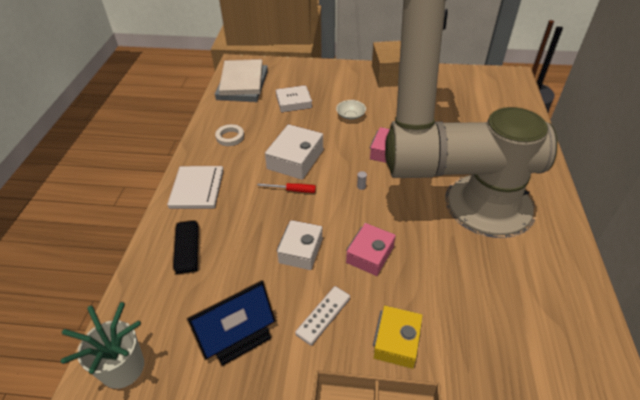

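The scene view shows two white boxes with a grey button: one at (303,290), button (295,272), and one at (367,200), button (363,191). In the side view they are at (295,150) and (300,243). The pink and yellow boxes and the flat white item at scene (228,388) are not meant. The box at (303,290) looks larger, so I'll confirm it with a crop and measure it.

```bash
cat > h.py <<'E'
import numpy as np,cv2
from scipy.optimize import least_squares
def proj(c,X):
    p=np.atleast_2d(X)@np.array(c["R"]).T+np.array(c["t"]); s=p[:,:2]/p[:,2:]
    s=s*(1+c["k1"]*(s**2).sum(1,keepdims=True)); return s*[c["fx"],c["fy"]]+[c["cx"],c["cy"]]
def onplane(c,uv,z):
    f=lambda q:(proj(c,[q[0],q[1],z])-uv).ravel()
    return least_squares(f,[450,0]).x
def tri(cs,uvs):
    return least_squares(lambda X:np.concatenate([(proj(c,X)-u).ravel() for c,u in zip(cs,uvs)]),[450,0,50.])
E
python3 - <<'E'
from rig import viewer
from h import *
cs=[viewer.camera_info(n) for n in("scene","side")]
for n,u in(("big",[(295,272),(305,146)]),("small",[(363,191),(307,240)])):
    r=tri(cs,u);print(n,r.x.round(1),r.fun.round(1))
a=cv2.imread("pics/scene.png")[235:345,245:365];b=cv2.imread("pics/side.png")[110:200,250:350]
im=np.zeros((540,800,3),np.uint8)
a=cv2.resize(a[:, :],None,fx=3.5,fy=3.5,interpolation=2);b=cv2.resize(b,None,fx=3.5,fy=3.5,interpolation=2)
im[:a.shape[0],:a.shape[1]]=a;im[:b.shape[0],430:430+b.shape[1]]=b
cv2.imwrite("pics/crop.png",im)
E
```

```text
big [ 529.5 -120.7   64.7] [ 0.3  0.1  0.4 -0.2]
small [480.9 220.7  49.3] [-0.1 -0.  -0.1  0. ]
```

View pics/crop.png

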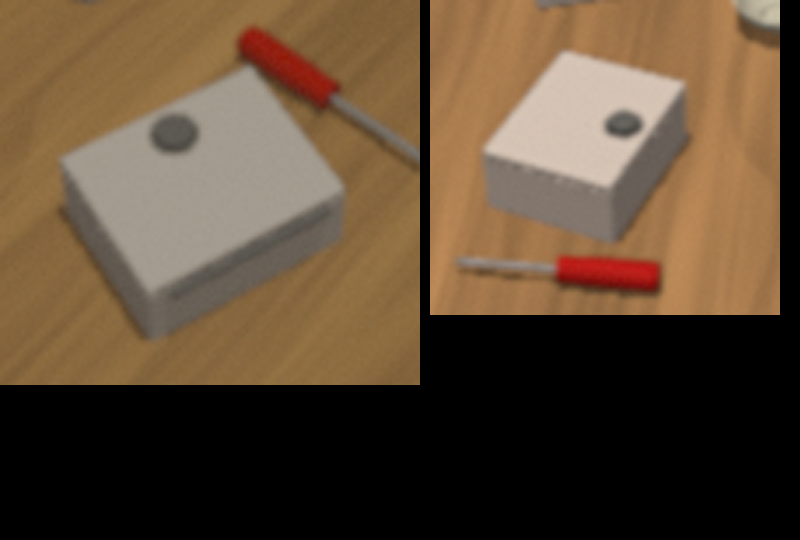

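The crop shows the larger white box with its grey button near the front edge, at (174,133) in the left half and (623,124) in the right. That matches the keybox. Next I'll fit its pose.

Run:
```python
from rig import viewer
from h import *
cs=[viewer.camera_info(n) for n in("scene","side")]
S=lambda p:np.array(p)/3.5+[245,235]; D=lambda p:(np.array(p)-[430,0])/3.5+[250,110]
# order: front-right(-y), front-left, rear-left, rear-right ; button
L=np.array([[-60,-75,63.5],[-60,75,63.5],[60,75,63.5],[60,-75,63.5],[-36,0,69.5]])
us=np.array([S(p) for p in[(62,160),(250,68),(343,188),(152,292),(174,130)]])
ud=np.array([D(p) for p in[(685,85),(612,185),(487,150),(565,52),(623,121)]])
def W(q):
    c,s=np.cos(q[2]),np.sin(q[2]);return L@np.array([[c,-s,0],[s,c,0],[0,0,1]]).T+[q[0],q[1],0]
def f(q):return np.concatenate([(proj(cs[0],W(q))-us).ravel(),(proj(cs[1],W(q))-ud).ravel()])
r=least_squares(f,[565,-120,0]);print(r.x,r.fun.reshape(2,5,2).round(1).tolist());print(W(r.x).round(1))
w=viewer.camera_info("wrist");print(np.round(w["R"],3),np.round(-np.array(w["R"]).T@w["t"],1),w["fx"])
```

```text
[ 5.64464692e+02 -1.34457749e+02 -3.09331739e-01] [[[-0.8, -0.7], [-0.3, -1.1], [0.8, -0.8], [-0.8, -0.1], [-0.0, -0.3]], [[0.1, -1.3], [-0.4, 0.4], [-1.8, -0.4], [-0.9, -1.2], [0.1, -0.6]]]
[[ 484.5 -187.6   63.5]
 [ 530.1  -44.8   63.5]
 [ 644.4  -81.3   63.5]
 [ 598.8 -224.2   63.5]
 [ 530.2 -123.5   69.5]]
[[ 0.334 -0.942 -0.002]
 [-0.904 -0.321  0.281]
 [-0.265 -0.092 -0.96 ]] [ 243.5 -470.7  373. ] 275.31953933943555
```

Run:
```python
from rig import ctrl
import numpy as np
from scipy.spatial.transform import Rotation as R
s=ctrl.sense();q=s["ee_rot"];M=R.from_quat([q[1],q[2],q[3],q[0]]).as_matrix();print(M.round(3))
for n,i in(("y",1),("z",2)):print(n,np.arctan2(M[1,i],M[0,i]))
u=np.array([np.cos(-.31),np.sin(-.31)]);b=np.array([530.2,-123.5]);print("box x yaw -0.31",u)
print("shift to button+5mm",b+5*u-s["eef_pos"][:2])
```

```text
[[-0.     0.335 -0.942]
 [ 0.001 -0.942 -0.335]
 [-1.    -0.001 -0.   ]]
y -1.2289891468107603
z -2.7997857827029087
box x yaw -0.31 [ 0.95233357 -0.30505864]
shift to button+5mm [359.02680119 369.35905032]
```

>>> carry_out(
  targets=[
    {"x":0.036,"y":0.036,"z":0,"az":-0.09,"hand":-1},
    {"x":0.09,"y":0.09,"z":0,"az":-0.2,"hand":-1},
    {"x":0.13,"y":0.13,"z":0,"az":-0.3,"hand":-1},
    {"x":0.17,"y":0.17,"z":0,"az":-0.4,"hand":-1},
    {"x":0.21,"y":0.21,"z":0,"az":-0.5,"hand":-1},
  ],
  grip_force=30,
)

```text
invalid input at $.targets[0]: expected keys x, y, z, ax, ay, az, hand
```

>>> carry_out(
  targets=[
    {"x":0.04,"y":0.04,"az":-0.05,"hand":-1},
    {"x":0.08,"y":0.085,"az":-0.1,"hand":-1},
    {"x":0.12,"y":0.13,"z":-0.02,"az":-0.15,"hand":-1},
    {"x":0.149,"y":0.159,"z":-0.04,"az":-0.15,"hand":-1},
    {"x":0.149,"y":0.159,"z":-0.05,"az":-0.15,"hand":-1},
  ],
)

```text
invalid input at $.targets[0]: expected keys x, y, z, ax, ay, az, hand
```

```bash
cat > st.py <<'E'
from rig import ctrl
import numpy as np
from scipy.spatial.transform import Rotation as R
s=ctrl.sense();q=s["ee_rot"];M=R.from_quat([q[1],q[2],q[3],q[0]]).as_matrix()
for k in("time_s","joints","eef_pos","force","grip_width"):print(k,np.round(s[k],3))
print("toolx",M[:,0].round(3),"y yaw",np.arctan2(M[1,1],M[0,1]))
u=np.array([np.cos(-.31),np.sin(-.31)]);b=np.array([530.2,-123.5])
d=s["eef_pos"][:2]-b;print("box-frame offset from button",d@u,d@[-u[1],u[0]])
E
python3 st.py; python3 -c '
from rig import viewer;import cv2
from h import *
c=viewer.camera_info("wrist");a=viewer.capture("wrist")
print(proj(c,[[530.2,-123.5,69.5],[484.5,-187.6,63.5],[530.1,-44.8,63.5]]))
cv2.imwrite("pics/w1.png",a)'
```

```text
time_s 0.1
joints [-1.452  0.313  1.498 -0.     1.331 -0.223]
eef_pos [ 175.935 -494.384  230.793]
force [0.451 0.371 0.917]
grip_width 0.998
toolx [-0.     0.001 -1.   ] y yaw -1.2289891468107603
box-frame offset from button -224.23710700814976 -461.27724937817425
[[  63.25923497 -298.80092146]
 [ 108.58698757 -241.88482339]
 [  11.75003846 -280.39436714]]
```

View pics/w1.png

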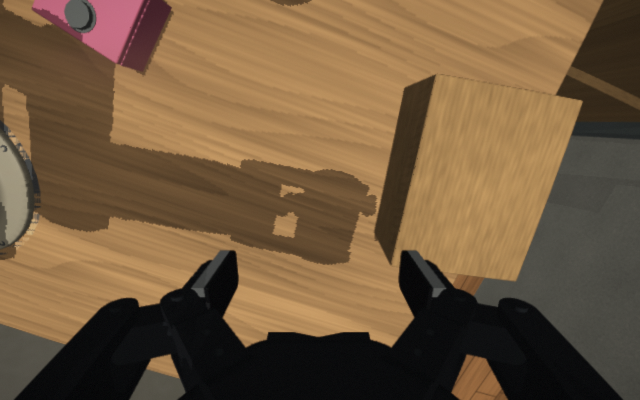

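The moves were refused because every row needs all the keys, so the picture is still from the start pose. It shows the open fingers at (225,280) and (415,280), and a wooden block at (480,180). I'll resend with full rows.

>>> carry_out(
  targets=[
    {"x":0.036,"y":0.036,"z":0,"ax":0,"ay":0,"az":-0.09,"hand":-1},
    {"x":0.08,"y":0.08,"z":0,"ax":0,"ay":0,"az":-0.2,"hand":-1},
    {"x":0.12,"y":0.12,"z":0,"ax":0,"ay":0,"az":-0.3,"hand":-1},
    {"x":0.16,"y":0.16,"z":0,"ax":0,"ay":0,"az":-0.4,"hand":-1},
    {"x":0.2,"y":0.2,"z":0,"ax":0,"ay":0,"az":-0.5,"hand":-1},
  ],
  grip_force=30,
)

```text
time_s: 0.78
eef_pos: [377.0, -293.1, 231.2]
ee_rot: [0.057, -0.705, 0.057, 0.705]
force: [0.8, 0.0, 0.1]
grip_width: -0.001
```

>>> carry_out(
  targets=[
    {"x":0.04,"y":0.04,"z":0,"ax":0,"ay":0,"az":-0.05,"hand":-1},
    {"x":0.08,"y":0.085,"z":0,"ax":0,"ay":0,"az":-0.1,"hand":-1},
    {"x":0.12,"y":0.13,"z":-0.02,"ax":0,"ay":0,"az":-0.15,"hand":-1},
    {"x":0.159,"y":0.169,"z":-0.04,"ax":0,"ay":0,"az":-0.15,"hand":-1},
    {"x":0.159,"y":0.169,"z":-0.05,"ax":0,"ay":0,"az":-0.15,"hand":-1},
  ],
)

```text
time_s: 1.4
eef_pos: [536.0, -122.8, 179.6]
ee_rot: [0.107, -0.698, 0.107, 0.7]
force: [-0.1, -0.9, -0.8]
grip_width: -0.0
```

```bash
python3 st.py; python3 -c '
from rig import viewer;import cv2
from h import *
c=viewer.camera_info("wrist");a=viewer.capture("wrist")
print(proj(c,[[530.2,-123.5,69.5],[484.5,-187.6,63.5],[530.1,-44.8,63.5]]))
cv2.imwrite("pics/w2.png",a)'
```

```text
time_s 1.4
joints [-0.438  0.412  1.496  0.     1.235  1.436]
eef_pos [ 536.023 -122.792  179.607]
force [-0.095 -0.907 -0.777]
grip_width -0.0
toolx [-0.002  0.001 -1.   ] y yaw -1.8744941434517508
box-frame offset from button 5.329640956676317 2.4506529310265237
[[320.8315994  207.37242654]
 [395.0777179  228.78750083]
 [246.09777314 228.11932901]]
```

View pics/w2.png

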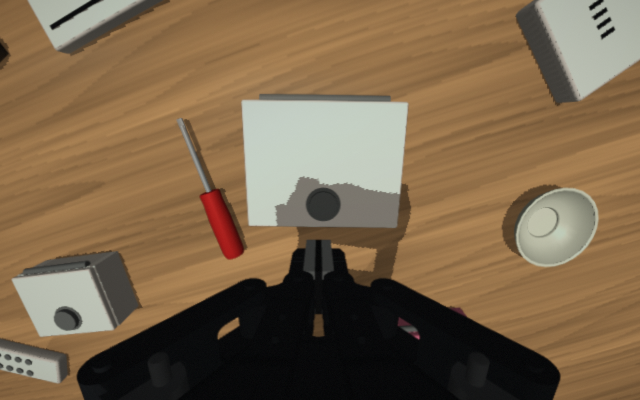

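The wrist view shows the button at (323,204), predicted (321,207), so the fit is good to about 3 mm. The small white box is well clear at (65,300). I'll correct by (0.7, -4.4) mm and go down.

>>> carry_out(
  targets=[
    {"x":0.0007,"y":-0.0044,"z":-0.04,"ax":0,"ay":0,"az":0,"hand":-1},
    {"x":0.0007,"y":-0.0044,"z":-0.08,"ax":0,"ay":0,"az":0,"hand":-1},
    {"x":0.0007,"y":-0.0044,"z":-0.1,"ax":0,"ay":0,"az":0,"hand":-1},
    {"x":0.0007,"y":-0.0044,"z":-0.106,"ax":0,"ay":0,"az":0,"hand":-1},
    {"x":0.0007,"y":-0.0044,"z":-0.106,"ax":0,"ay":0,"az":0,"hand":-1},
  ],
)

```text
time_s: 2.08
eef_pos: [535.7, -130.8, 76.0]
ee_rot: [-0.109, 0.699, -0.109, -0.698]
force: [0.7, 0.2, -0.1]
grip_width: -0.001
```

>>> carry_out(
  targets=[
    {"x":0,"y":0,"z":-0.001,"ax":0,"ay":0,"az":0,"hand":-1},
    {"x":0,"y":0,"z":-0.002,"ax":0,"ay":0,"az":0,"hand":-1},
    {"x":0,"y":0,"z":-0.004,"ax":0,"ay":0,"az":0,"hand":-1},
    {"x":0,"y":0,"z":-0.006,"ax":0,"ay":0,"az":0,"hand":-1},
    {"x":0,"y":0,"z":-0.006,"ax":0,"ay":0,"az":0,"hand":-1},
  ],
)

```text
time_s: 2.7
eef_pos: [535.7, -130.1, 69.3]
ee_rot: [-0.109, 0.699, -0.109, -0.699]
force: [0.9, -0.0, 0.6]
grip_width: -0.003
```

>>> carry_out(
  targets=[
    {"x":0.0005,"y":0.0025,"z":0.001,"ax":0,"ay":0,"az":0,"hand":-1},
    {"x":0.0005,"y":0.0025,"z":-0.001,"ax":0,"ay":0,"az":0,"hand":-1},
    {"x":0.0005,"y":0.0025,"z":-0.002,"ax":0,"ay":0,"az":0,"hand":-1},
    {"x":0.0005,"y":0.0025,"z":-0.003,"ax":0,"ay":0,"az":0,"hand":-1},
    {"x":0.0005,"y":0.0025,"z":-0.003,"ax":0,"ay":0,"az":0,"hand":-1},
  ],
)

```text
time_s: 3.32
eef_pos: [536.1, -127.4, 66.3]
ee_rot: [0.109, -0.699, 0.108, 0.699]
force: [0.4, 2.7, 3.8]
grip_width: -0.001
```

>>> carry_out(
  targets=[
    {"x":0,"y":0,"z":-0.001,"ax":0,"ay":0,"az":0,"hand":-1},
    {"x":0,"y":0,"z":-0.001,"ax":0,"ay":0,"az":0,"hand":-1},
  ],
)

```text
time_s: 3.58
eef_pos: [536.1, -127.4, 65.4]
ee_rot: [0.109, -0.699, 0.108, 0.699]
force: [-1.3, 2.6, 4.5]
grip_width: 0.003
```

>>> carry_out(
  targets=[
    {"x":0,"y":0,"z":-0.001,"ax":0,"ay":0,"az":0,"hand":-1},
    {"x":0,"y":0,"z":-0.001,"ax":0,"ay":0,"az":0,"hand":-1},
  ],
)

```text
time_s: 3.82
eef_pos: [536.2, -127.4, 65.1]
ee_rot: [-0.108, 0.699, -0.108, -0.699]
force: [-3.5, 3.7, 12.2]
grip_width: 0.005
```

```bash
python3 -c '
import numpy as np
for t in np.arange(0,1.41,.05):
  dx=103*(1-np.cos(t))+9.8*np.sin(t);dz=103*np.sin(t)-9.8*(1-np.cos(t))
  print(round(t,2),np.round([dx,.952*dx,-.305*dx,dz],1))'
```

```text
0.0 [ 0.  0. -0.  0.]
0.05 [ 0.6  0.6 -0.2  5.1]
0.1 [ 1.5  1.4 -0.5 10.2]
0.15 [ 2.6  2.5 -0.8 15.3]
0.2 [ 4.   3.8 -1.2 20.3]
0.25 [ 5.6  5.4 -1.7 25.2]
0.3 [ 7.5  7.1 -2.3 30. ]
0.35 [ 9.6  9.1 -2.9 34.7]
0.4 [11.9 11.4 -3.6 39.3]
0.45 [14.5 13.8 -4.4 43.8]
0.5 [17.3 16.5 -5.3 48.2]
0.55 [20.3 19.3 -6.2 52.4]
0.6 [23.5 22.4 -7.2 56.4]
0.65 [26.9 25.6 -8.2 60.3]
0.7 [30.5 29.1 -9.3 64. ]
0.75 [ 34.3  32.7 -10.5  67.6]
0.8 [ 38.3  36.4 -11.7  70.9]
0.85 [ 42.4  40.3 -12.9  74. ]
0.9 [ 46.7  44.4 -14.2  77. ]
0.95 [ 51.1  48.6 -15.6  79.7]
1.0 [ 55.6  52.9 -17.   82.2]
1.05 [ 60.3  57.4 -18.4  84.4]
1.1 [ 65.   61.9 -19.8  86.4]
1.15 [ 69.9  66.5 -21.3  88.2]
1.2 [ 74.8  71.2 -22.8  89.8]
1.25 [ 79.8  76.  -24.3  91. ]
1.3 [ 84.9  80.8 -25.9  92.1]
1.35 [ 90.   85.7 -27.5  92.8]
1.4 [ 95.2  90.6 -29.   93.4]
```

>>> carry_out(
  targets=[
    {"x":0,"y":0,"z":0.001,"ax":0,"ay":0,"az":0,"hand":-1},
    {"x":0.0002,"y":0,"z":0.003,"ax":0,"ay":0,"az":0,"hand":-1},
    {"x":0.0006,"y":-0.0002,"z":0.006,"ax":0,"ay":0,"az":0,"hand":-1},
    {"x":0.001,"y":-0.0003,"z":0.009,"ax":0,"ay":0,"az":0,"hand":-1},
    {"x":0.0016,"y":-0.0005,"z":0.012,"ax":0,"ay":0,"az":0,"hand":-1},
  ],
)

```text
time_s: 4.45
eef_pos: [537.8, -128.1, 76.5]
ee_rot: [-0.109, 0.699, -0.109, -0.699]
force: [-0.7, 2.2, 2.9]
grip_width: 0.006
```

```bash
python3 -c '
from rig import viewer,ctrl;import cv2
a=viewer.capture("wrist")[150:310,200:440];b=viewer.capture("side")[90:200,240:360]
cv2.imwrite("pics/c3.png",cv2.hconcat([cv2.resize(a,(400,267)),cv2.resize(b,(291,267))]));s=ctrl.sense();print(s["force"],s["eef_pos"])'
```

```text
[-0.54764899  1.57967389  2.89106375] [ 537.93087879 -128.16163491   76.66637604]
```

View pics/c3.png

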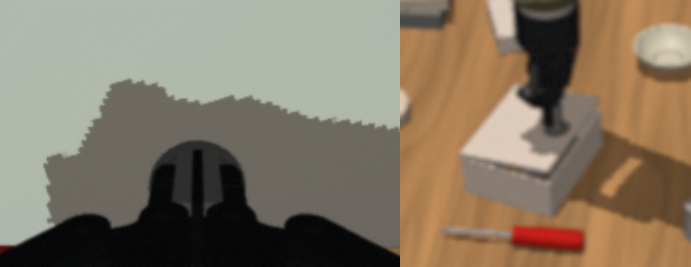

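The crop shows the finger on the button (left half, 198,180) and a dark gap at the lid's front edge (right half, 560,165). The lid is free and held at about 0.11 rad with about 3 N. I'll keep following the arc.

>>> carry_out(
  targets=[
    {"x":0.0012,"y":-0.0004,"z":0.005,"ax":0,"ay":0,"az":0,"hand":-1},
    {"x":0.0026,"y":-0.0008,"z":0.01,"ax":0,"ay":0,"az":0,"hand":-1},
    {"x":0.0042,"y":-0.0013,"z":0.0148,"ax":0,"ay":0,"az":0,"hand":-1},
    {"x":0.0058,"y":-0.0019,"z":0.0195,"ax":0,"ay":0,"az":0,"hand":-1},
    {"x":0.0078,"y":-0.0025,"z":0.024,"ax":0,"ay":0,"az":0,"hand":-1},
  ],
)

```text
time_s: 5.18
eef_pos: [546.0, -130.8, 100.7]
ee_rot: [-0.108, 0.699, -0.109, -0.698]
force: [2.7, -0.0, 1.5]
grip_width: -0.002
```

>>> carry_out(
  targets=[
    {"x":0.002,"y":-0.0006,"z":0.0044,"ax":0,"ay":0,"az":0,"hand":-1},
    {"x":0.0044,"y":-0.0015,"z":0.009,"ax":0,"ay":0,"az":0,"hand":-1},
    {"x":0.0071,"y":-0.0023,"z":0.0134,"ax":0,"ay":0,"az":0,"hand":-1},
    {"x":0.01,"y":-0.0032,"z":0.0177,"ax":0,"ay":0,"az":0,"hand":-1},
    {"x":0.013,"y":-0.0042,"z":0.0215,"ax":0,"ay":0,"az":0,"hand":-1},
  ],
)

```text
time_s: 5.8
eef_pos: [558.7, -134.8, 122.0]
ee_rot: [0.108, -0.699, 0.109, 0.699]
force: [1.5, -1.3, 0.6]
grip_width: 0.0
```

```bash
python3 -c '
from rig import viewer,ctrl;import cv2
a=viewer.capture("scene")[180:340,210:390];b=viewer.capture("side")[70:200,240:360]
cv2.imwrite("pics/c4.png",cv2.hconcat([cv2.resize(a,(450,400)),cv2.resize(b,(350,400))]));s=ctrl.sense();print(s["force"],s["eef_pos"])'
```

```text
[ 1.23374925 -0.22159685  0.96169916] [ 558.93912922 -134.91315933  122.20792728]
```

View pics/c4.png

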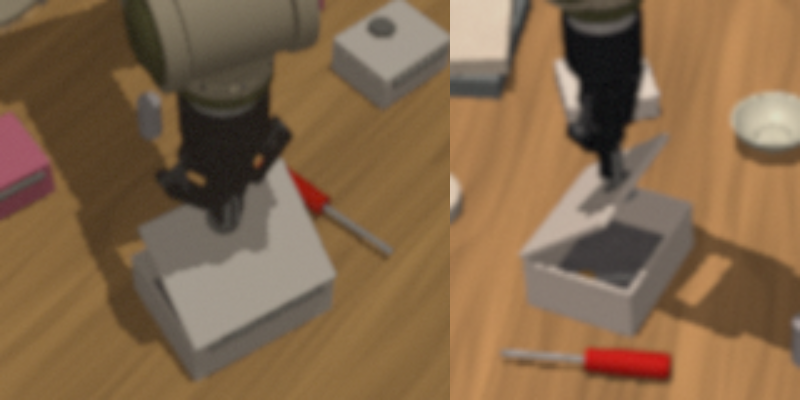

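The lid is held at about 0.6 rad by the fingertip (225,215 left; 612,175 right), the box interior is visible, and the small box is shut at (392,50). I'll continue.

>>> carry_out(
  targets=[
    {"x":0.0032,"y":-0.001,"z":0.0039,"ax":0,"ay":0,"az":0,"hand":-1},
    {"x":0.0067,"y":-0.0021,"z":0.0076,"ax":0,"ay":0,"az":0,"hand":-1},
    {"x":0.0103,"y":-0.0033,"z":0.0112,"ax":0,"ay":0,"az":0,"hand":-1},
    {"x":0.014,"y":-0.0045,"z":0.0145,"ax":0,"ay":0,"az":0,"hand":-1},
    {"x":0.0179,"y":-0.0057,"z":0.0176,"ax":0,"ay":0,"az":0,"hand":-1},
  ],
)

```text
time_s: 6.52
eef_pos: [576.6, -140.5, 139.5]
ee_rot: [0.109, -0.699, 0.109, 0.699]
force: [1.0, 0.2, 0.5]
grip_width: -0.0
```

>>> carry_out(
  targets=[
    {"x":0.0041,"y":-0.0013,"z":0.003,"ax":0,"ay":0,"az":0,"hand":-1},
    {"x":0.0083,"y":-0.0027,"z":0.0057,"ax":0,"ay":0,"az":0,"hand":-1},
    {"x":0.0126,"y":-0.0041,"z":0.0082,"ax":0,"ay":0,"az":0,"hand":-1},
    {"x":0.0171,"y":-0.0055,"z":0.0104,"ax":0,"ay":0,"az":0,"hand":-1},
    {"x":0.0216,"y":-0.0069,"z":0.0124,"ax":0,"ay":0,"az":0,"hand":-1},
  ],
)

```text
time_s: 7.15
eef_pos: [598.3, -147.4, 151.9]
ee_rot: [0.109, -0.699, 0.109, 0.699]
force: [0.6, -0.6, -0.2]
grip_width: 0.003
```

>>> carry_out(
  targets=[
    {"x":0.0046,"y":-0.0015,"z":0.0018,"ax":0,"ay":0,"az":0,"hand":-1},
    {"x":0.0093,"y":-0.003,"z":0.0034,"ax":0,"ay":0,"az":0,"hand":-1},
    {"x":0.0141,"y":-0.0045,"z":0.0046,"ax":0,"ay":0,"az":0,"hand":-1},
    {"x":0.0189,"y":-0.0061,"z":0.0057,"ax":0,"ay":0,"az":0,"hand":-1},
    {"x":0.0238,"y":-0.0077,"z":0.0064,"ax":0,"ay":0,"az":0,"hand":-1},
  ],
)

```text
time_s: 7.78
eef_pos: [622.2, -155.1, 158.2]
ee_rot: [0.109, -0.699, 0.109, 0.699]
force: [0.4, 0.0, -0.7]
grip_width: -0.001
```

>>> carry_out(
  targets=[
    {"x":0.006,"y":-0.002,"z":0.001,"ax":0,"ay":0,"az":0,"hand":-1},
    {"x":0.014,"y":-0.0045,"z":0.002,"ax":0,"ay":0,"az":0,"hand":-1},
    {"x":0.026,"y":-0.0085,"z":0.005,"ax":0,"ay":0,"az":0,"hand":-1},
    {"x":0.04,"y":-0.013,"z":0.015,"ax":0,"ay":0,"az":0,"hand":-1},
    {"x":0.05,"y":-0.016,"z":0.03,"ax":0,"ay":0,"az":0,"hand":-1},
  ],
)

```text
time_s: 8.4
eef_pos: [672.4, -171.2, 188.0]
ee_rot: [0.109, -0.698, 0.108, 0.699]
force: [-1.0, -0.1, 0.9]
grip_width: -0.001
```

```bash
python3 -c '
from rig import viewer,ctrl;import cv2
a=viewer.capture("scene")[160:340,200:400];b=viewer.capture("side")[70:270,220:370]
cv2.imwrite("pics/c5.png",cv2.hconcat([cv2.resize(a,(450,405)),cv2.resize(b,(304,405))]));s=ctrl.sense();print(s["force"],s["eef_pos"])'
```

```text
[ 0.3086619   0.45590416 -0.14882323] [ 673.04979946 -171.48107436  189.43849433]
```

View pics/c5.png

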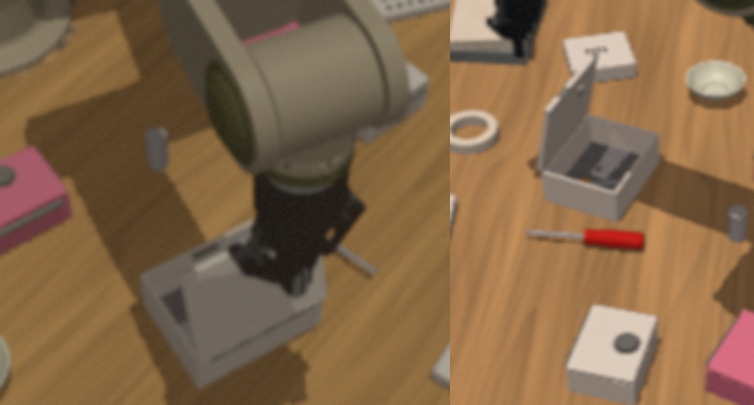

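The crop shows the lid standing open (575,110 right) with the key in the box (610,160) and the small box shut (612,350). The gripper is clear and the wrist force is near zero. I'll raise it a little for margin and hand in.

>>> carry_out(
  targets=[
    {"x":0.005,"y":0,"z":0.02,"ax":0,"ay":0,"az":0,"hand":-1},
    {"x":0.005,"y":0,"z":0.04,"ax":0,"ay":0,"az":0,"hand":-1},
    {"x":0.005,"y":0,"z":0.05,"ax":0,"ay":0,"az":0,"hand":-1},
    {"x":0.005,"y":0,"z":0.05,"ax":0,"ay":0,"az":0,"hand":-1},
  ],
)

```text
time_s: 9.0
eef_pos: [676.8, -171.0, 238.2]
ee_rot: [-0.109, 0.699, -0.109, -0.699]
force: [0.1, -0.2, -0.7]
grip_width: 0.004
```

```bash
python3 -c '
from rig import finish_job,ctrl
s=ctrl.sense();print(s["force"],s["eef_pos"],s["time_s"]);print(finish_job())'
```

```text
[ 0.06330086 -0.16049045 -0.65944635] [ 676.83734718 -171.0164076   238.20695422] 9.0
the job is handed in; nothing more can be done
None
```

The larger white box is open: I pressed its button fully down, to about 12 N of contact force, and let the lid rise under the closed fingertips. The fingertips followed the lid's arc at about 0.4–0.5 rad/s to its stop, then backed away behind it. The job was handed in at 9.0 s of the 35 s allowed.

- **Last picture:** it shows the lid standing open by itself with the key visible and the smaller box still shut. I took it before the final 50 mm raise and didn't look again.
- **Contact:** the wrist force was within sensor noise (under 1 N) before handing in, so the arm was touching nothing.
- **Not measured:** I had no reading of the lid's angle or speed. Contact force was down to sensor noise above about 1 rad, so I can't confirm the lid stayed on the fingertip for that last part. If it did leave, it would have gone on by itself from above 1 rad, which the task gives as under 4 rad/s.
- **Went wrong:** the first two moves were refused for missing keys and moved nothing. A small sideways overshoot above the button was corrected before pressing.

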